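# Park and chock a lying paint tin

## Robot

A 7-joint arm with a two-finger parallel gripper is mounted at the origin on a cart in front of the work surface, level with it; the furniture and walls round the work are solid. World frame = base frame: x ahead of the robot, y to its left, z up, the work surface at z = 0. Lengths are in mm, angles in rad, forces in N, time in s.
With the tool pointing down it reaches from about 400 to 875 mm from the base axis. Payload 19.3 kg.
Tool frame: the origin (TCP) lies at the very end of the fingers, on their centre line; the grasp point (between the pads) lies 19 mm behind it (grip_point_offset is the z of the grasp point in the tool frame, in mm); z points along the fingers, y is the line along which they close (so a half turn about z gives the same grasp; the last joint's range is limited). The gripper opens to 85 mm and grips with 20 to 120 N. Pads are 22 mm wide; open, the fingers measure 114 mm over their backs; the gripper's body (76 mm by 85 mm) begins 54 mm behind the grasp point. The pads swing forward as they close: fully open they stand 13 mm farther back than shut.
Start: joints at [1.099, 0.521, -0.036, 1.599, 0.021, 1.021, -0.113], TCP at [244.394, -575.227, 231.291] pointing down, gripper open.
Joint ranges: [-2.91, 2.91], [-0.3, 2.13], [-1.5, 1.42], [0.17, 2.43], [-1.26, 4.41], [0.16, 1.93], [-2.52, 2.52]. Speed limits (rad/s): [1.89, 1.89, 2.39, 2.39, 3.01, 3.01, 3.01].

## Interface

Orientations are given as a 3x3 rotation matrix whose columns are the frame's x, y, z axes.
In Python, from workcell import movep, movel, goto_joints, open_gripper, clamp, wait, inverse_kinematics, read_state, camera, PlanningError, finish_job, grip_point_offset gives the robot as it stands. Calls block until the motion is done:
- movep(position, orientation): joint-space move of the TCP to a pose.
- movel(position, frame=None, max_speed=150, guard=None): straight line of the TCP; frame=None keeps the orientation; max_speed is the mean speed in mm/s. With guard (N) it stops when the force on the tool has changed by that much, and returns True; else False.
- goto_joints(angles): joint-space move.
- open_gripper() and clamp(): open the fingers fully, or close them until they stop; the grip force is fixed at half the most.
- wait(seconds).
- inverse_kinematics(position, orientation): joint angles nearest the present ones, or None.
- read_state(): the state.
- camera(name): name is "side" or "top" or "wrist"; returns a dict with "image" (420x560x3 uint8, blue, green, red), "range_z" (420x560 float32, mm along the optical axis (not along the pixel's ray), 0 where there is no reading), "fx", "fy", "cx", "cy" (pixels), "dist_coeffs" ([k1, k2, p1, p2, k3] as OpenCV has them; the pictures are not rectified), "cam_to_world" (4x4, takes a point from camera to world coordinates). Camera axes: x right, y up, looking along -z (the intrinsics and any distortion apply to the point x, -y, -z); pixel columns grow to the right and rows downward; lengths in mm; the calibration is good to about 2 mm. A picture is of the moment at which its call begins.
A pose or a line that the arm cannot do raises PlanningError and nothing moves.
- finish_job(): hands the job in; it is judged then, once.
The state is a dict: "time": time; "qpos": joint angles; "qvel": joint speeds; "joint_efforts": joint torques, N m; "eef_pos": TCP position; "tool_rot": TCP orientation; "ft_force": force on the tool from outside, world axes, zero at the start; "torque": the same for the moment, N m; "finger_gap": finger opening in mm; "gripper_force": force on a finger pad.
Only numpy, scipy, OpenCV 4.12 (cv2) and the standard library are available. Lean on these libraries where they do the work, as an engineer would, in place of code of your own. Each camera call takes 0.05 s, during which the arm holds its last target. There are 200 camera calls.

## Task

The paint tin lying on its side must not roll about on the bench. With your fingertips on its top, roll it along the bench until it lies against the long flat wood offcut, without shoving that offcut along; then push the short thick wood offcut up against the tin's other side as a chock. Pick nothing up or tip it over, touch the tin only on its upper part, and leave the jar, the screwdriver and the little offcut where they are.

Things in the scene. Friction and masses are not known exactly. Their poses are not given: they have to be found in the camera images.
- tin: Paint tin with printed sides, 102 mm diameter, 118 mm long, about 0.5 kg, lying on its side; a plain cylinder in contact. Origin on its axis at the bottom end; its own z axis runs along the tin's axis (level), x and y turn as it rolls. Rolls on the bench without slipping and soon stops when let go (rolling resistance about 0.2 N); friction coefficient about 0.6.
- tin_center (a point): Middle of the lying tin, on its axis, 51 mm above the bench. The tin rolls square to its axis: towards the stop block on one side, the chock block on the other.
- stop_block: Long flat wood offcut, 40 x 120 x 20 mm (x, y, z), about 0.08 kg, loose on the bench; origin at the centre of its underside. Lies to the left or right of the tin; its own y (long side) is roughly parallel to the tin's axis. When the tin touches it, their centres are 60.5 mm apart.
- chock_block: Short thick wood offcut, 45 x 90 x 38 mm (x, y, z), about 0.1 kg, loose on the bench; origin at the centre of its underside. Lies on the tin's other side, its own y (long side) roughly parallel to the tin's axis. When its long face touches the tin, their centres are 71.8 mm apart.
- straightedge: Flat steel bar, 18 x 400 x 6 mm (x, y, z), fixed to the bench behind the tin and the two offcuts (centre line 85 mm from the middle of the tin), along the way the tin rolls; origin at the centre of its underside.
- screw_jar: Bystander: glass jar of screws with a steel lid, 65 mm diameter, 94 mm high, standing; origin at the centre of its underside.
- screwdriver: Bystander: screwdriver with a green handle, 26 x 169 x 25 mm, lying; origin at the centre of its underside.
- small_offcut: Bystander: little wood offcut, 38 x 60 x 19 mm, lying; origin at the centre of its underside.

How it is judged:
By the outcome, as a careful person would: the job done as asked, in the order asked, and still so for the second after the job is handed in, with the robot touching nothing.
It also fails if it takes over 64 s, if anything falls off the work surface, if the arm or the gripper's body presses on something with over 40 N, if the wrist force passes 120 N, or if a joint passes its speed limit or range.

## Working session

There is one attempt and no reset: what is moved stays moved. The work goes in short steps, each a Python script; the robot and the scene stay as the last script left them, time stands still between calls to the robot, and variables do not carry over. Pictures are saved under pics/ and viewed, at most 10 in all, crops included, and the job is handed in when it is done.

```bash
ls; mkdir -p pics; python3 - <<'E'
from workcell import *
import cv2,numpy as np
for n in("top","side"):
    c=camera(n); cv2.imwrite(f"pics/{n}0.png",c["image"]); np.savez(f"{n}0.npz",**{k:np.array(v) for k,v in c.items()})
    print(n,c["fx"],c["cx"],c["cy"],c["dist_coeffs"],np.round(c["cam_to_world"],3).tolist(),(c["range_z"]>0).mean())
s=read_state();print(s["time"],s["eef_pos"],s["tool_rot"],s["ft_force"],s["finger_gap"])
E
```

```text
pics
top 515.3297027681059 279.6505604172438 204.9386039694439 [-0.02482136  0.          0.          0.          0.        ] [[0.015, 0.997, -0.071, 460.884], [-0.999, 0.012, -0.035, 212.572], [-0.034, 0.071, 0.997, 941.853], [0.0, 0.0, 0.0, 1.0]] 0.9959013605442177
side 406.0648155226812 279.2136850197289 210.66266616638114 [-0.09688268  0.          0.          0.          0.        ] [[0.96, 0.115, -0.254, 306.564], [-0.278, 0.442, -0.853, -504.729], [0.014, 0.889, 0.457, 448.301], [0.0, 0.0, 0.0, 1.0]] 0.9959481292517007
0.1 [ 244.26897849 -574.98920634  230.81238486] [[ 9.20373845e-01  3.91039380e-01 -4.35463130e-04]
 [ 3.91039616e-01 -9.20373460e-01  8.44614379e-04]
 [-7.05112245e-05 -9.47644319e-04 -9.99999548e-01]] [-0.57546063 -0.03330996 -0.66871292] 85.22738215133911
```

View pics/top0.png

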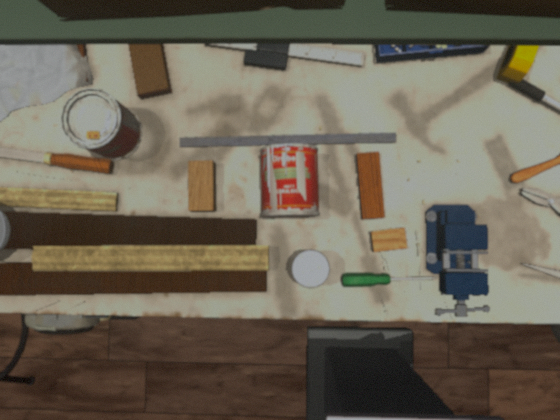

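View pics/side0.png

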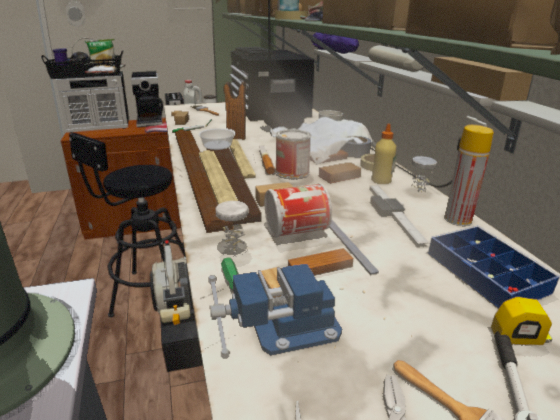

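The top view shows the tin at about (290,180), the reddish long offcut on the right at (370,185), the thick offcut on the left at (201,185), and the straightedge along row 140. The jar is at (310,268), the small offcut at (388,238) and the screwdriver at (365,280). Image up is +x and left is +y. Next I'll measure positions.

```bash
cat > h.py <<'E'
import cv2,numpy as np
def load(f): return dict(np.load(f))
def rays(c,uv):
    K=np.array([[c["fx"],0,c["cx"]],[0,c["fy"],c["cy"]],[0,0,1]],float)
    n=cv2.undistortPoints(np.asarray(uv,float).reshape(-1,1,2),K,np.asarray(c["dist_coeffs"],float)).reshape(-1,2)
    return np.c_[n[:,0],-n[:,1],-np.ones(len(n))]
def cloud(c,uv):
    uv=np.asarray(uv,int); d=c["range_z"][uv[:,1],uv[:,0]]; T=c["cam_to_world"]
    return (rays(c,uv)*d[:,None])@T[:3,:3].T+T[:3,3]
def plane(c,uv,z):
    T=c["cam_to_world"]; r=rays(c,uv)@T[:3,:3].T
    return T[:3,3]+r*((z-T[2,3])/r[:,2])[:,None]
BOX=dict(tin=(250,135,330,225),stop=(345,145,395,225),chock=(178,150,225,222),jar=(282,242,340,295),small=(363,222,413,258),bar=(170,128,405,150),driver=(336,262,440,292))
def seg(c,name,lo,hi):
    x0,y0,x1,y1=BOX[name]; u,v=np.meshgrid(np.arange(x0,x1),np.arange(y0,y1)); uv=np.c_[u.ravel(),v.ravel()]
    P=cloud(c,uv); m=(P[:,2]>lo)&(P[:,2]<hi); im=np.zeros((420,560),np.uint8); im[uv[m,1],uv[m,0]]=1
    n,l,s,_=cv2.connectedComponentsWithStats(im); k=1+np.argmax(s[1:,4]); vv,uu=np.nonzero(l==k)
    return np.c_[uu,vv]
def rect(c,name,lo,hi,z):
    uv=seg(c,name,lo,hi); P=plane(c,uv,z)[:,:2].astype(np.float32); (cx,cy),(w,h),a=cv2.minAreaRect(P)
    if w>h: w,h,a=h,w,a-90
    return np.array([cx,cy]),(w,h),(a+45)%180-45,np.median(cloud(c,uv)[:,2])   # a: short-axis angle from world x
E
python3 - <<'E'
from h import *
c=load("top0.npz")
for n,lo,hi,z in(("stop",12,30,20),("chock",28,46,38),("jar",85,105,94),("small",12,28,19),("bar",3,14,6),("driver",8,40,15)):
    p,wh,a,h=rect(c,n,lo,hi,z); print(n,p.round(1),np.round(wh,1),round(a,1),round(h,1))
uv=seg(c,"tin",60,115); P=cloud(c,uv); print("tin",P.min(0),P.max(0))
# line of the crest: fit ridge
x=P[:,0];A=np.c_[np.ones(len(P)),P[:,1],P[:,0],P[:,1]**2,P[:,0]*P[:,1],P[:,0]**2]
# axis: circle fit per x-slice
for x0 in range(int(x.min()),int(x.max()),15):
    q=P[(x>=x0)&(x<x0+15)]
    M=np.c_[2*q[:,1],2*q[:,2],np.ones(len(q))]; s=np.linalg.lstsq(M,(q[:,1:]**2).sum(1),rcond=None)[0]
    print(x0+7,len(q),s[:2].round(1),round(np.sqrt(s[2]+s[0]**2+s[1]**2),1),q[:,2].max().round(1))
E
```

```text
stop [565.2  83.5] [ 41.  119.9] 94.9 18.8
chock [559.  385.4] [44.8 89.7] 91.4 36.6
jar [418.8 190.8] [61.2 62. ] -44.2 92.5
small [468.2  50.3] [37.8 60.6] 7.9 17.8
bar [648.1 234.9] [ 20.3 397.8] 1.7 5.0
driver [397.1  50.7] [ 24.8 166.4] 0.9 17.3
tin [504.47477475 176.09657839  60.0335269 ] [625.03274801 278.73365162 104.19104267]
511 450 [226.1  51.1] 49.3 103.9
526 525 [226.8  50.4] 49.3 103.3
541 513 [227.4  50.7] 49.3 104.2
556 511 [227.9  50.7] 49.3 103.7
571 508 [228.5  50.8] 49.2 104.2
586 504 [229.   51.2] 48.9 103.0
601 493 [229.3  50.9] 49.1 103.0
616 494 [230.2  51. ] 49.3 102.9
631 11 [223.1  54.9] 42.4 97.0
```

```bash
cat >> h.py <<'E'
def snap(name):
    from workcell import camera
    c=camera("top"); c={k:np.array(v) for k,v in c.items()}; np.savez(name+".npz",**c); cv2.imwrite(f"pics/{name}.png",c["image"]); return c
def tin(c,x0,x1,y0,y1):
    """axis line y(x)=m+k*(x-565) of the tin from known-radius fit to slices in given world window"""
    u,v=np.meshgrid(np.arange(170,420),np.arange(120,240)); P=cloud(c,np.c_[u.ravel(),v.ravel()])
    P=P[(P[:,0]>x0)&(P[:,0]<x1)&(P[:,1]>y0)&(P[:,1]<y1)&(P[:,2]>55)&(P[:,2]<105)]
    from scipy.optimize import least_squares
    f=lambda p:np.hypot((P[:,1]-p[0]-p[1]*(P[:,0]-565))/np.hypot(1,p[1]),P[:,2]-p[2])-p[3]
    r=least_squares(f,[np.median(P[:,1]),.04,50,49.3],loss="soft_l1"); return r.x,np.percentile(P[:,0],[.5,99.5]),len(P)
A=np.deg2rad(2.2); AX=np.array([np.cos(A),np.sin(A),0]); D=np.array([np.sin(A),-np.cos(A),0])  # tin axis; roll direction to stop
R=np.c_[-D,AX,[0,0,-1]]
E
python3 - <<'E'
from h import *
from workcell import *
print("tin0",tin(load("top0.npz"),500,630,170,290))
p0=np.array([564.7,228.2,0])
clamp()
movep(p0-11*D+[0,0,180],R); print(read_state()["time"])
movel(p0-11*D+[0,0,110],max_speed=100)
f0=read_state()["ft_force"]
hit=movel(p0-11*D+[0,0,97],max_speed=10,guard=4)
s=read_state(); print(hit,s["time"],s["eef_pos"],s["ft_force"]-f0)
c=snap("t1"); print(tin(c,500,630,170,290))
E
```

```text
tin0 (array([2.28158857e+02, 3.61556477e-02, 5.00691612e+01, 4.98202546e+01]), array([505.79536624, 623.50605576]), 4045)
3.9417
True 5.6083 [564.29719162 239.57962402 102.31958436] [-0.14895598  0.38169406  7.26802221]
(array([ 2.20248645e+02, -5.15776057e-02,  4.75196350e+01,  5.41245427e+01]), array([504.4208728 , 522.22138243]), 180)
```

```bash
python3 - <<'E'
from h import *
from workcell import *
p=np.array(read_state()["eef_pos"]); z=101.8
movel(np.r_[(p+44*D)[:2],z],max_speed=40)
s=read_state(); print(s["time"],s["eef_pos"],s["ft_force"])
movel(np.r_[(p+44*D)[:2],150],max_speed=120)
movel(np.r_[(p-80*D)[:2],150],max_speed=200)
c=snap("t2"); print(tin(c,500,630,110,290),read_state()["time"])
E
```

```text
6.9 [565.87280993 195.73036505 102.03921822] [-2.96122174 -0.24914448  7.17533827]
  return _methods._mean(a, axis=axis, dtype=dtype,
  ret = ret.dtype.type(ret / rcount)
Traceback (most recent call last):
  File "h.py", line 32, in tin
    r=least_squares(f,[np.median(P[:,1]),.04,50,49.3],loss="soft_l1"); return r.x,np.percentile(P[:,0],[.5,99.5]),len(P)
ValueError: Initial guess is outside of provided bounds
```

View pics/t2.png

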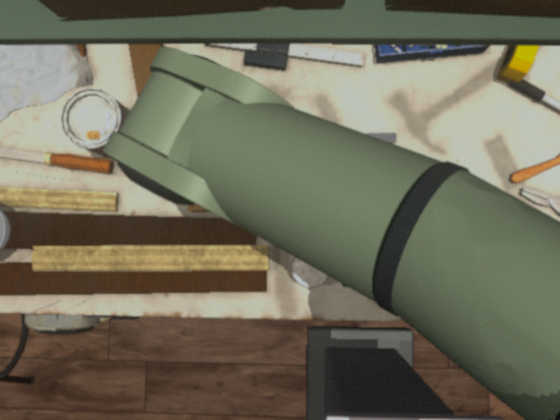

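The arm's forearm covers the tin in the top view, so I'll use the side and wrist cameras.

```bash
python3 - <<'E'
from h import *
from workcell import *
ims=[]
for n in("side","wrist"):
    c=camera(n); c={k:np.array(v) for k,v in c.items()}; np.savez(f"{n}2.npz",**c); ims.append(cv2.resize(c["image"],None,fx=.71,fy=.71))
cv2.imwrite("pics/sw2.png",np.hstack(ims)); print(c["cam_to_world"].round(2))
print(read_state()["eef_pos"])
E
```

```text
[[ 1.0000e+00 -3.0000e-02 -1.0000e-02  5.6025e+02]
 [ 4.0000e-02  9.5000e-01  3.2000e-01  4.0099e+02]
 [-0.0000e+00 -3.2000e-01  9.5000e-01  2.9259e+02]
 [ 0.0000e+00  0.0000e+00  0.0000e+00  1.0000e+00]]
[561.81680178 317.80635023 149.88734516]
```

View pics/sw2.png

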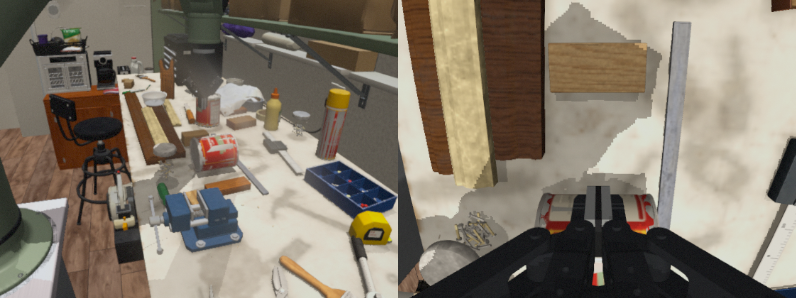

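The side view shows the tin and the stop clear of the arm; in the wrist view the chock is in plain view. I'll fit using the side camera's depth and check it against the initial frame.

```bash
cat >> h.py <<'E'
def allcloud(c):
    u,v=np.meshgrid(np.arange(560),np.arange(420)); uv=np.c_[u.ravel(),v.ravel()]; return uv,cloud(c,uv)
def win(uv,P,w,z):
    m=(P[:,0]>w[0])&(P[:,0]<w[1])&(P[:,1]>w[2])&(P[:,1]<w[3])&(P[:,2]>z[0])&(P[:,2]<z[1]); return uv[m],P[m]
def tin2(c,y0,y1):
    from scipy.optimize import least_squares
    _,P=win(*allcloud(c),(500,640,y0,y1),(50,101))
    f=lambda p:np.hypot((P[:,1]-p[0]-p[1]*(P[:,0]-565))/np.hypot(1,p[1]),P[:,2]-p[2])-51
    return least_squares(f,[np.median(P[:,1]),.04,50],loss="soft_l1").x.round(3),np.percentile(P[:,0],[.5,99.5]).round(1),len(P)
def block(c,w,z,ht,d=0):
    """largest blob with heights z in window w -> rect at height ht"""
    uv,_=win(*allcloud(c),w,z); im=np.zeros((420,560),np.uint8); im[uv[:,1],uv[:,0]]=1
    n,l,s,_=cv2.connectedComponentsWithStats(im); vv,uu=np.nonzero(l==1+np.argmax(s[1:,4])); 
    q=plane(c,np.c_[uu,vv],ht)[:,:2].astype(np.float32); (cx,cy),(a,b),t=cv2.minAreaRect(q)
    if a>b: a,b,t=b,a,t-90
    return np.round([cx,cy,a,b,(t+45)%180-45-90],1)
def side(name=None):
    from workcell import camera
    c={k:np.array(v) for k,v in camera("side").items()}
    if name: np.savez(name+".npz",**c); cv2.imwrite(f"pics/{name}.png",c["image"])
    return c
STOPW=(490,640,40,125)
E
python3 - <<'E'
from h import *
for n,(y0,y1) in(("side0",(170,285)),("top0",(170,285)),("side2",(140,270))):
    c=load(n+".npz"); print(n,tin2(c,y0,y1),block(c,STOPW,(15,25),20))
c=load("wrist2.npz"); print(block(c,(500,630,330,440),(31,43),38))
E
```

```text
side0 (array([2.29486e+02, 3.90000e-02, 5.06540e+01]), array([504.7, 623.3]), 1899) [563.2  80.7  48.  121.9   4.2]
top0 (array([2.28202e+02, 3.70000e-02, 4.85370e+01]), array([505.8, 623.5]), 3877) [565.2  83.3  40.5 119.9   4.9]
side2 (array([2.07884e+02, 4.00000e-02, 5.07330e+01]), array([505.1, 624.7]), 2019) [563.2  80.7  47.8 121.7   4.7]
[559.7 388.6  44.7  90.    2. ]
```

```bash
cat >> h.py <<'E'
def stroke(c0,d):
    """roll tin d mm along D, tin middle at c0 (xy); returns predicted new middle"""
    from workcell import movel,read_state
    c0=np.r_[c0[:2],0]; a=c0-d/2*D if d>8 else c0-4*D
    movel(a+[0,0,112],max_speed=150); hit=movel(a+[0,0,98],max_speed=12,guard=4)
    p=np.array(read_state()["eef_pos"]); e=a+2*d*D
    movel(np.r_[e[:2],p[2]-.4],max_speed=35)
    s=read_state(); print(hit,p[2].round(1),s["ft_force"].round(1),s["time"])
    movel(np.r_[e[:2],125],max_speed=120); return c0+d*D
E
python3 - <<'E'
from h import *
from workcell import *
c0=np.array([565.4,206.6])
for i in range(3): c0=stroke(c0,19.4)
movel(c0-90*D+[0,0,140],max_speed=200)
c=side("side3"); print(c0,tin2(c,90,205),block(c,(490,640,40,104),(15,25),20),read_state()["time"])
E
```

```text
True 102.3 [-3.  -1.   6.3] 11.3
True 102.4 [-2.5  0.6  6.7] 14.0
True 102.3 [-3.1  0.4  7. ] 16.7
[567.63417049 148.44289826   0.        ] (array([1.49436e+02, 3.60000e-02, 5.06340e+01]), array([507.1, 626.3]), 2288) [563.2  80.5  48.1 121.7   4.8] 17.7417
```

```bash
python3 - <<'E'
from h import *
from workcell import *
c0=stroke(np.array([567.6,148.2]),3.8)
movel(c0-90*D+[0,0,140],max_speed=200)
c=side("side4"); print(c0,tin2(c,90,205),block(c,(490,640,40,100),(15,25),20),read_state()["time"])
cv2.imwrite("pics/s4c.png",cv2.resize(c["image"][160:300,220:400],None,fx=4,fy=4,interpolation=cv2.INTER_CUBIC))
w={k:np.array(v) for k,v in camera("wrist").items()}; print(block(w,(500,630,330,440),(31,43),38))
E
```

```text
True 102.4 [-1.9  2.3  8.1] 19.6667
[567.74587367 144.40280092   0.        ] (array([1.47963e+02, 4.50000e-02, 5.07790e+01]), array([506.9, 626.4]), 2305) [563.5  79.3  46.4 121.7   2.6] 20.6667Traceback (most recent call last):
  File "<stdin>", line 7, in <module>
  File "h.py", line 47, in block
    n,l,s,_=cv2.connectedComponentsWithStats(im); vv,uu=np.nonzero(l==1+np.argmax(s[1:,4]));
                                                                        ~~~~~~~~~^^^^^^^^^
    return _wrapfunc(a, 'argmax', axis=axis, out=out, **kwds)
    return bound(*args, **kwds)
ValueError: attempt to get argmax of an empty sequence
```

View pics/s4c.png

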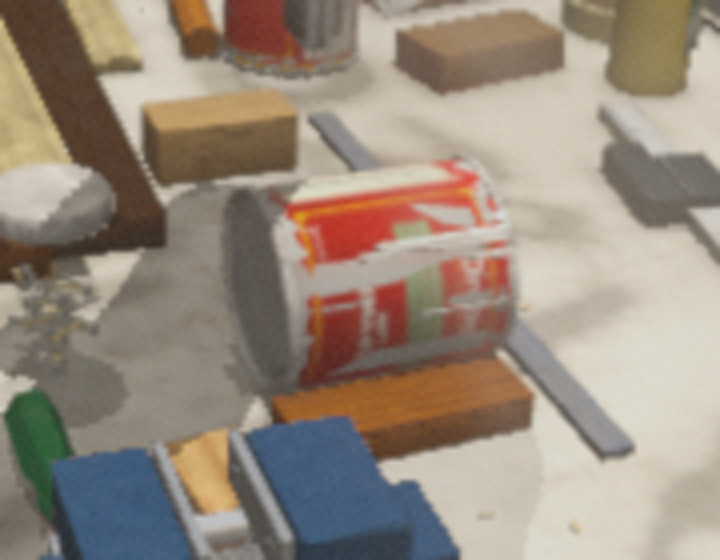

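```bash
cat >> h.py <<'E'
def park_look(name):
    from workcell import movel,goto_joints,read_state
    p=np.array(read_state()["eef_pos"]); movel(np.r_[p[:2],220],max_speed=250)
    q=np.array(read_state()["qpos"]); q2=q.copy(); q2[0]-=1.1; goto_joints(q2)
    c=snap(name); print(name,tin2(c,90,215),block(c,(490,640,30,120),(12,26),20),block(c,(490,640,200,440),(30,45),38),read_state()["time"])
    return q
E
python3 - <<'E'
from h import *
from workcell import *
q=park_look("t5"); np.save("q.npy",q)
im=cv2.imread("pics/t5.png")[110:300,150:430]; cv2.imwrite("pics/t5c.png",cv2.resize(im,None,fx=2.8,fy=2.8))
E
```

```text
t5 (array([1.46193e+02, 4.10000e-02, 4.85180e+01]), array([508.4, 626.4]), 3929) [565.1  80.   39.  120.9   0. ] [559.1 385.3  44.8  89.6   1.6] 23.5083
```

View pics/t5c.png

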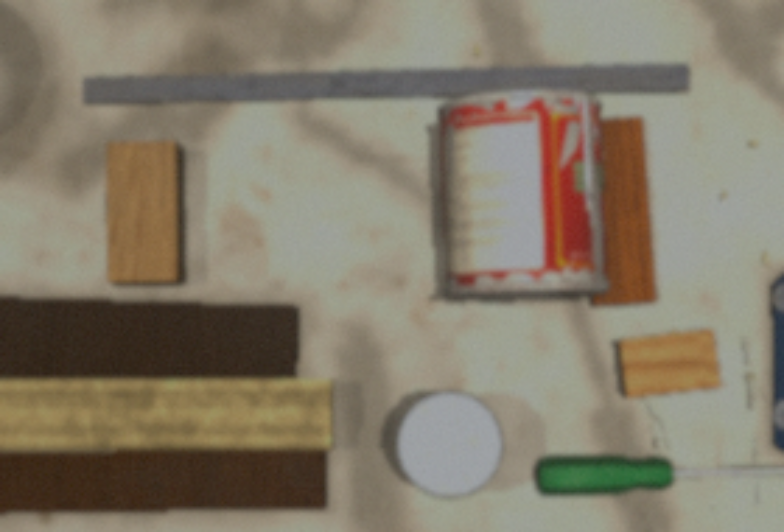

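```bash
cat >> h.py <<'E'
def far_edge(c):
    """stop's far long edge at x=565 (y), slope in deg, from hue-masked blob on z=20 plane"""
    uv,_=win(*allcloud(c),(490,640,20,125),(12,26)); P=plane(c,uv,20); xs=np.arange(515,616,5)
    ys=np.array([np.percentile(P[abs(P[:,0]-x)<3,1],1) for x in xs]); k,b=np.polyfit(xs-565,ys,1); return b.round(2),np.rad2deg(k).round(2),np.std(ys-k*(xs-565)-b).round(2)
E
python3 - <<'E'
from h import *
for n in("top0","t5"): print(n,far_edge(load(n+".npz")))
E
```

```text
top0 (np.float64(63.73), np.float64(5.07), np.float64(0.5))
t5 (np.float64(63.86), np.float64(4.43), np.float64(0.45))
```

The tin touches the stop's corner: predicted contact is 146.1 and it measures 146.2. The stop has barely moved (about 0.1 mm and 0.6°). Next is the chock.

```bash
python3 - <<'E'
from h import *
from workcell import *
goto_joints(np.load("q.npy"))
ck=np.array([559.1,385.3,0])
a=ck-(22.5+11+12)*D
movel(a+[0,0,150],max_speed=250); movel(a+[0,0,40],max_speed=150)
f0=read_state()["ft_force"]; print(movel(a+[0,0,14],max_speed=60,guard=8))
b=ck-(22.5+11)*D+157*D+[0,0,14]
print(movel(b,max_speed=60,guard=12)); s=read_state(); print(s["eef_pos"],s["ft_force"]-f0,s["time"])
c=side("side6"); print(tin2(c,90,196),block(c,(490,640,190,265),(33,43),38),read_state()["time"])
w={k:np.array(v) for k,v in camera("wrist").items()}; np.savez("w6.npz",**w)
cv2.imwrite("pics/sw6.png",np.hstack([cv2.resize(x["image"],None,fx=.71,fy=.71) for x in(c,w)]))
E
```

```text
False
False
[563.82942077 261.96250641  13.9874354 ] [-0.74918442  0.85294259  0.82702225] 31.2083
(array([1.47812e+02, 4.60000e-02, 5.06880e+01]), array([507. , 626.6]), 2297) [ 509.6  196.2    2.1    8.4 -105.7] 31.2583
```

View pics/sw6.png

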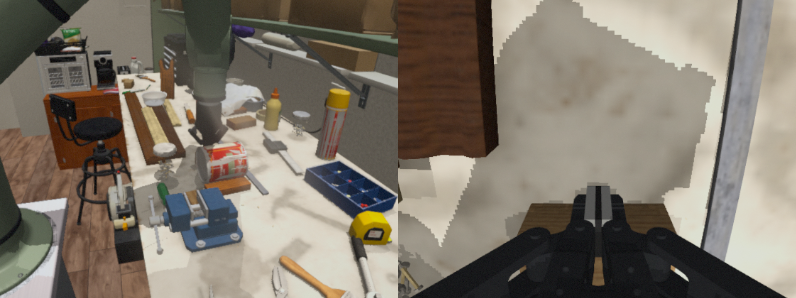

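The side view shows the tin still against the stop, and the wrist view shows the chock's rear edge square in front of the fingers. I'll measure that edge.

```bash
python3 - <<'E'
from h import *
def edge(f,w,ylo):
    c=load(f); uv,_=win(*allcloud(c),w,(32,44)); P=plane(c,uv,38)
    o=[]
    for x in np.arange(w[0],w[1],4):
        q=P[abs(P[:,0]-x)<2.5,1]
        if len(q)>3: o.append((x,q.max().round(1)))
    return o
print(edge("wrist2.npz",(505,610,330,425),0)[::4]); o=edge("w6.npz",(505,625,190,258),0); print(o)
E
```

```text
[(np.int64(513), np.float64(409.0)), (np.int64(529), np.float64(409.4)), (np.int64(545), np.float64(410.5)), (np.int64(561), np.float64(411.0)), (np.int64(577), np.float64(411.7)), (np.int64(593), np.float64(411.7))]
[(np.int64(521), np.float64(253.8)), (np.int64(525), np.float64(254.3)), (np.int64(541), np.float64(255.1)), (np.int64(561), np.float64(223.1)), (np.int64(565), np.float64(238.0)), (np.int64(569), np.float64(238.0)), (np.int64(589), np.float64(256.6)), (np.int64(593), np.float64(256.6)), (np.int64(605), np.float64(257.0)), (np.int64(609), np.float64(257.0))]
```

```bash
python3 - <<'E'
from h import *
from workcell import *
p=np.array(read_state()["eef_pos"]); c=side(); m0=tin2(c,90,196)[0][0]
movel(p+9*D,max_speed=40)
for k in range(10,18):
    movel(p+k*D,max_speed=15); wait(.15); c=side(); t=tin2(c,90,196)[0]; s=read_state()
    print(k,t,s["eef_pos"][1].round(2),s["ft_force"].round(1),s["time"])
    if t[0]<m0-.6: break
E
```

```text
10 [1.4560e+02 4.2000e-02 5.0766e+01] 251.95 [-0.2 -0.1  0.1] 32.1833
```

```bash
python3 - <<'E'
from h import *
from workcell import *
p=np.array(read_state()["eef_pos"])
movel(p-25*D,max_speed=100); movel(p-25*D+[0,0,120],max_speed=200)
movel(np.array([564,234,220.]),max_speed=250)
park_look("t7"); print(far_edge(load("t7.npz")))
c=load("t7.npz"); P=plane(c,win(*allcloud(c),(515,615,200,260),(30,44))[0],38)
xs=np.arange(530,601,5); ys=[np.percentile(P[abs(P[:,0]-x)<3,1],99) for x in xs]; k,b=np.polyfit(xs-565,ys,1); print("chock rear edge",b,np.rad2deg(k))
c0=load("t5.npz"); P=plane(c0,win(*allcloud(c0),(500,620,350,430),(30,44))[0],38); xs=np.arange(525,596,5); ys=[np.percentile(P[abs(P[:,0]-x)<3,1],99) for x in xs]; print("ref",np.polyfit(xs-559,ys,1))
im=cv2.imread("pics/t7.png")[110:300,150:430]; cv2.imwrite("pics/t7c.png",cv2.resize(im,None,fx=2.8,fy=2.8)); side("side7")
print(tin2(load("side7.npz"),90,196))
E
```

```text
t7 (array([1.44107e+02, 4.00000e-02, 4.86930e+01]), array([508.5, 626. ]), 3912) [565.1  80.   39.1 120.9   0. ] [566.  219.6  38.9  88.7   0.6] 36.4417
(np.float64(63.76), np.float64(4.09), np.float64(0.4))
chock rear edge 237.80595883369332 2.6758803081730975
ref [2.81312447e-02 4.07710216e+02]
(array([1.45673e+02, 4.40000e-02, 5.08190e+01]), array([506.7, 626.3]), 2283)
```

View pics/t7c.png

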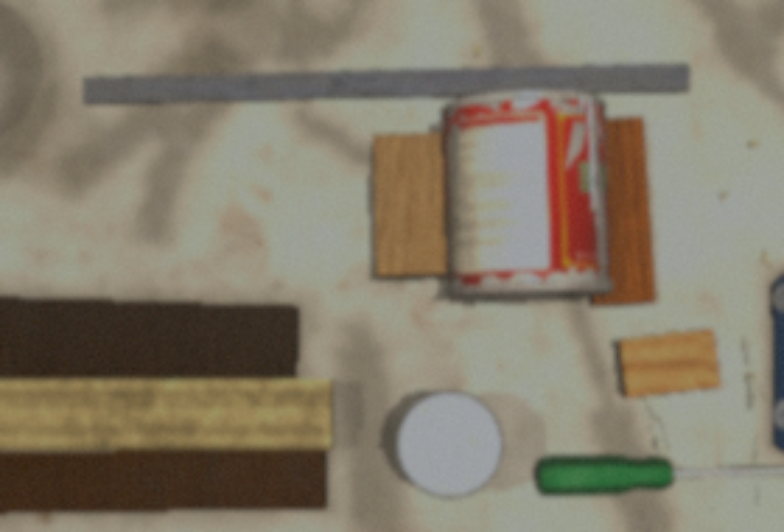

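The tin is in contact on both sides: its centre is 60.3 mm from the stop's (60.5 when touching) and 71.2 mm from the chock's (71.8 when touching). The stop is where it started, the jar, screwdriver and little offcut look undisturbed, and the robot is clear, so I'm handing in.

```bash
python3 -c "
from workcell import *
print(finish_job())"
```

```text
the job is handed in; nothing more can be done
None
```

The job is handed in at about 36 s: the tin was rolled up against the long offcut, which stayed in place to within about 0.1 mm and turned about 1°, and the thick offcut is pushed up against its other side as a chock.

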